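Clear the catch tray, find the loose fixture bolt and hold its cover open

ROBOT

A 6-joint arm with a two-finger parallel gripper is mounted at the origin on the work surface. World frame = base frame: x ahead of the robot, y to its left, z up, the work surface at z = 0. Lengths are in m, angles in rad, forces in N, time in s.
With the tool pointing down it reaches from about 0.35 to 0.775 m from the base axis. Payload 7.3 kg.
Tool frame: the origin (TCP) lies at the centre of the arm's flange, where the gripper is bolted on; the fingertips stand 178 mm ahead of it and the grasp point (between the pads) lies 159 mm ahead of it; z points along the fingers, y is the line along which they close (so a half turn about z gives the same grasp; the last joint's range is limited). The gripper opens to 92 mm and grips with 3 to 60 N. Pads are 19 mm wide; open, the fingers measure 130 mm over their backs; the gripper's body (75 mm by 190 mm) begins 47 mm behind the grasp point.
Start: joints at [-0.146, 0.342, 1.524, -0, 1.275, -0.146], TCP at [0.525, 0, 0.405] pointing down, gripper open.
Joint ranges: [-2.53, 2.53], [-0.77, 2.02], [0.04, 2.7], [-1, 4.14], [0.28, 2.66], [-3.11, 3.11]. Speed limits (rad/s): [2.57, 2.57, 3.14, 3.14, 3.14, 3.14].

INTERFACE

Orientations are given as [roll, pitch, yaw] about the fixed x, y, z axes, in that order (R = Rz(yaw) Ry(pitch) Rx(roll)).
In Python, from cell import telemetry, vision, ticket gives the robot as it stands.
- The arm moves only by the shell command python3 -m crank 'ROWS' [FORCE]. ROWS is JSON, a list of rows, each a list of 5 numbers: the gripper command: -1 is shut, 1 is fully open, values between are in proportion, then the shift along the tool's x, y, z in mm, then the turn about the tool's z in rad. In form: [[fingers, dx, dy, dz, roll], ...]. A call has 1 to 12 rows; each row is the pose to reach, as a shift and turn from the pose commanded when the call began, along the tool's axes at that moment; what a row does not reach only later rows make up. A row lasts 1/12 s, in which the tool goes at most 41.7 mm and 7.16 degrees, less where a joint would pass 70% of its speed; a pose out of reach is approached as far as the arm can. A call with a gripper value outside its range is refused whole. The fingers move at their own pace and stop on an object; FORCE is the grip in N (left out, the last holds). Time passes only in rows, so rows that repeat a pose let the fingers close. It gives the time, the measured TCP pose, the force, the opening and the grip force at its end, in the units of the state.
- telemetry.observe(): the state, without advancing time (a new reading comes with each control period).
- vision.read_camera(name): name is "scene" or "side" or "wrist"; returns (picture, depth): 400x640x3 uint8, red, green, blue; 400x640 float32, m along the optical axis (not along the pixel's ray), 0 where there is no reading.
- vision.get_calibration(name): a dict with "camera_matrix" (3x3 intrinsics, pixels), "rvec" (rotation vector, rad) and "tvec" (3), from world to camera coordinates, as OpenCV has them. Camera axes: x right, y down, z forward; pixel columns grow to the right and rows downward; lengths in m; the calibration is good to about 2 mm. A picture is of the moment at which its call begins: read the wrist's pose just before it. get_calibration takes no time and is no camera call; for the wrist camera it gives the pose at the moment of the call.
- ticket.hand_in(): hands the job in; it is judged then, once.
The state is a dict: "time": time; "qpos": joint angles; "qvel": joint speeds; "joint_efforts": joint torques, N m; "tool_pos": TCP position; "tool_rot": TCP orientation; "contact_force": force on the tool from outside, world axes, zero at the start; "torque": the same for the moment, N m; "opening": finger opening in m; "grip_force": force on a finger pad.
Only numpy, scipy, OpenCV 4.12 (cv2) and the standard library are available. Lean on these libraries where they do the work, as an engineer would, in place of code of your own. Each camera call takes 0.05 s, during which the arm holds its last target. There are 200 camera calls.

TASK

Before the checking fixture is serviced, first move the finished part from the catch tray into the tote. Then tap the fixture's bolts on their heads with the fingers to find the one that is loose (it sinks and stays down), and lift the cover next to that bolt by its knob to about 50 degrees, well past 40. Finish while still holding this cover open; keep the other two covers shut and leave everything else on the bench where it is.

Things in the scene. Friction and masses are not known exactly. Their poses are not given: they have to be found in the camera images.
- gauge: Checking fixture, fixed: aluminium plate 250 x 320 x 15 mm, on it a green riser 150 x 280 mm, top 80 mm above the bench. Origin: centre of the plate's underside; its -x side faces the robot. Three stations along its y, pitch 85 mm (1 at +y, 2 middle, 3 at -y): a hinged steel cover with a knob, and that cover's own bolt just beyond its free edge, 62 mm to +x of the origin.
- tray: Catch tray, fixed: open sheet-steel tray 190 (x) x 150 (y) x 22 mm high, walls 4 mm, inner floor 5 mm above the bench. Origin: centre of the underside. The finished part starts in it. It stands on one side of the fixture, the tote on the other; which side varies.
- tote: Tote, fixed: open grey plastic box 200 (x) x 160 (y) x 70 mm high, walls 4 mm, inner floor 5 mm above the bench. Origin: centre of the underside.
- part_mid (a point): The finished part, a machined aluminium bearing block about 0.13 to 0.25 kg: foot 30 (own x) x 64 (own y) x 12 mm, with a square hub 30 x 30 mm in the middle rising to 38 mm in all. This point is its centre, half-way up (19 mm above its underside). Grasp it across own x, 30 mm wide over the full height.
- bolthead_1 (a point): Centre of the flat top of bolt 1's six-sided head (head 24 mm wide, 12 mm thick, 110 mm above the bench before tapping). Two of the bolts are tight and do not move; one is loose, which cannot be seen: pressed down with more than about 3 N it sinks 6 mm and stays sunk.
- bolt_1 (a joint): How far bolt 1 has sunk, m: 0 as it stands at the start, 0.006 when it is the loose one and has been tapped right down.
- knob_1 (a point): Centre of the knurled upright knob on cover 1: cylinder 18 mm across, 28 mm tall, half-way up. It stands 62 mm from the hinge line, on a 4 mm neck; with the cover shut the cover's top is 101 mm and the knob's top 133 mm above the bench. Turns with the cover.
- cap_1 (a joint): Opening of cover 1 (steel plate 78 x 56 x 7 mm, 0.16 kg), rad: 0 shut; grows as the free edge (+x side, by the bolt) rises and swings over towards the robot; stop at 1.2. The hinge line runs along the fixture's y, 52 mm to -x of the fixture's origin (the cover's robot-side edge), 97.5 mm above the bench. No spring or catch: it falls shut by its weight whenever it is let go.
- bolthead_2 (a point): Centre of the flat top of bolt 2's six-sided head (head 24 mm wide, 12 mm thick, 110 mm above the bench before tapping). Two of the bolts are tight and do not move; one is loose, which cannot be seen: pressed down with more than about 3 N it sinks 6 mm and stays sunk.
- bolt_2 (a joint): How far bolt 2 has sunk, m: 0 as it stands at the start, 0.006 when it is the loose one and has been tapped right down.
- knob_2 (a point): Centre of the knurled upright knob on cover 2: cylinder 18 mm across, 28 mm tall, half-way up. It stands 62 mm from the hinge line, on a 4 mm neck; with the cover shut the cover's top is 101 mm and the knob's top 133 mm above the bench. Turns with the cover.
- cap_2 (a joint): Opening of cover 2 (steel plate 78 x 56 x 7 mm, 0.16 kg), rad: 0 shut; grows as the free edge (+x side, by the bolt) rises and swings over towards the robot; stop at 1.2. The hinge line runs along the fixture's y, 52 mm to -x of the fixture's origin (the cover's robot-side edge), 97.5 mm above the bench. No spring or catch: it falls shut by its weight whenever it is let go.
- bolthead_3 (a point): Centre of the flat top of bolt 3's six-sided head (head 24 mm wide, 12 mm thick, 110 mm above the bench before tapping). Two of the bolts are tight and do not move; one is loose, which cannot be seen: pressed down with more than about 3 N it sinks 6 mm and stays sunk.
- bolt_3 (a joint): How far bolt 3 has sunk, m: 0 as it stands at the start, 0.006 when it is the loose one and has been tapped right down.
- knob_3 (a point): Centre of the knurled upright knob on cover 3: cylinder 18 mm across, 28 mm tall, half-way up. It stands 62 mm from the hinge line, on a 4 mm neck; with the cover shut the cover's top is 101 mm and the knob's top 133 mm above the bench. Turns with the cover.
- cap_3 (a joint): Opening of cover 3 (steel plate 78 x 56 x 7 mm, 0.16 kg), rad: 0 shut; grows as the free edge (+x side, by the bolt) rises and swings over towards the robot; stop at 1.2. The hinge line runs along the fixture's y, 52 mm to -x of the fixture's origin (the cover's robot-side edge), 97.5 mm above the bench. No spring or catch: it falls shut by its weight whenever it is let go.
- eyebolt: Bystander: steel lifting eye, foot 32 mm across, 40 mm tall, standing on the fixture's plate at the robot side.
- thumbscrew: Bystander: steel thumb screw, 26 mm across, 32 mm tall, on its head on the fixture's plate at the robot side.
- screwdriver: Bystander: screwdriver with black handle lying crosswise between robot and fixture; origin on its underside.
- spray: Bystander: spray can 52 mm across, 150 mm tall, at the fixture's far +y corner.
- glue: Bystander: small bottle 40 mm across, 70 mm tall, at the fixture's far -y corner.
- dial: Bystander: dial indicator in a black case 70 x 100 x 30 mm, on the +y side.
- vblock: Bystander: steel channel block 50 x 90 x 48 mm, on the -y side.
Mind the look-alikes: they are no part of the job. Leave any black, brown or green look-alike of the part that bears part_mid alone.

How it is judged:
By the outcome, as a careful person would: the job done as asked, in the order asked, and still so for the second after the job is handed in, while the arm keeps its last pose, push and grip.
It also fails if it takes over 72 s, if anything falls off the work surface, if the arm or the gripper's body presses on something with over 40 N, if the wrist force passes 120 N, or if a joint passes its speed limit or range.

## Working session

There is one attempt and no reset: what is moved stays moved. The work goes in short steps, Python scripts to look and compute and a shell command to move; the robot and the scene stay as the last step left them, time stands still between calls to the robot, and variables do not carry over. Pictures are saved under pics/ and viewed, at most 10 in all, crops included, and the job is handed in when it is done.

```bash
mkdir -p pics; cat > h.py <<'E'
import numpy as np, cv2
from cell import telemetry, vision, ticket
def grab(n):
    c=vision.get_calibration(n); im,d=vision.read_camera(n)
    K=np.array(c["camera_matrix"],float);R=cv2.Rodrigues(np.array(c["rvec"],float))[0];t=np.array(c["tvec"],float).ravel()
    return im,d,K,R,t
def cloud(d,K,R,t):
    v,u=np.mgrid[:d.shape[0],:d.shape[1]]
    p=np.stack([(u-K[0,2])/K[0,0]*d,(v-K[1,2])/K[1,1]*d,d],-1)
    return (p-t)@R   # world points, HxWx3
def plane(u,v,z,K,R,t):
    r=R.T@np.linalg.inv(K)@[u,v,1]; o=-R.T@t
    return o+r*(z-o[2])/r[2]
E
python3 - <<'E'
from h import *
for n in("scene","side"):
    im,d,K,R,t=grab(n); np.savez(f"{n}0.npz",im=im,d=d,K=K,R=R,t=t)
    cv2.imwrite(f"pics/{n}0.png",im[...,::-1]); print(n,-R.T@t,R[2])
print(telemetry.observe())
E
```

```text
scene [ 1.41592886 -0.13801863  0.81977412] [-0.77691709  0.09095083 -0.62299902]
side [-0.07222207  0.93886663  0.94387233] [ 0.43372018 -0.67721435 -0.59436313]
{'time': 0.1, 'qpos': array([-1.45962250e-01,  3.42647470e-01,  1.52490042e+00, -3.14301938e-05,
        1.27542896e+00, -1.46022016e-01]), 'qvel': array([-5.52613607e-05, -1.21174927e-03, -2.56614003e-03,  1.07662887e-03,
       -4.99173262e-04,  8.76227689e-04]), 'joint_efforts': array([ 1.49919495e-03, -4.32001984e+01, -2.44694173e+01,  7.19219679e-02,
        5.25739230e-02, -9.79429342e-05]), 'tool_pos': array([5.24880441e-01, 5.53961214e-05, 4.04124552e-01]), 'tool_rot': array([-3.14021882e+00, -1.71668175e-04,  1.57086514e+00]), 'contact_force': array([-0.15626877,  0.5986794 ,  0.00492534]), 'torque': array([-0.08039618,  0.05480163, -0.01825012]), 'grip_force': 0.0, 'opening': 0.09152296951023563}
```

View pics/scene0.png

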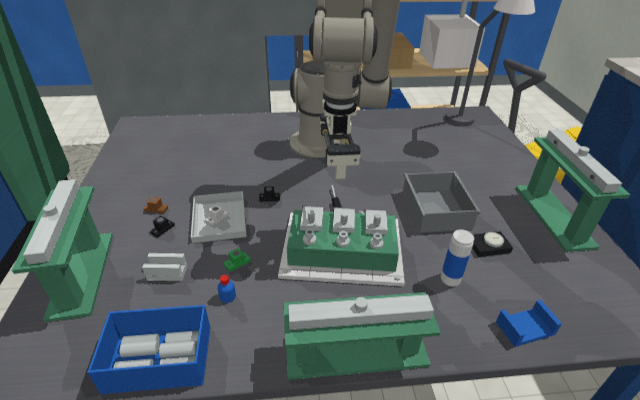

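View pics/side0.png

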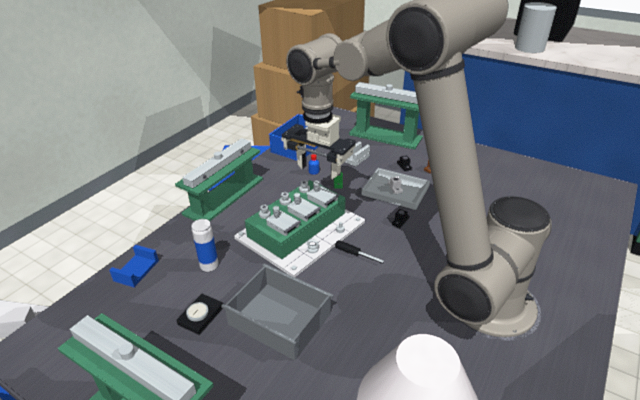

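The scene view shows the tray with the part at (215,215), the tote at (440,200), and the fixture around (345,240). Green, black and brown look-alikes stand outside the tray. Next I measure with depth.

```bash
cat > m.py <<'E'
from h import *
for n in("scene","side"):
    g=np.load(n+"0.npz"); P=cloud(g["d"],g["K"],g["R"],g["t"]); im=g["im"]; ok=g["d"]>0
    z=P[...,2]
    print(n,"bench z",np.median(z[ok&(abs(z)<.02)]))
    hsv=cv2.cvtColor(im,cv2.COLOR_RGB2HSV)
    reg=ok&(P[...,0]>.35)&(P[...,0]<.85)&(abs(P[...,1])<.5)
    def comps(name,m,amin=15):
        k,l,s,c=cv2.connectedComponentsWithStats(m.astype(np.uint8))
        for i in range(1,k):
            if s[i,4]>=amin:
                q=P[l==i]; r=cv2.minAreaRect((q[:,:2]*1000).astype(np.float32))
                print(name,c[i].round(),s[i,4],"mean",q.mean(0).round(4),"min",q.min(0).round(3),"max",q.max(0).round(3),"rect",np.round(r[0]),np.round(r[1]),round(r[2],1))
    comps("z105-140",reg&(z>.105)&(z<.14)&(hsv[...,1]<70))
    comps("knobtop",reg&(z>.128)&(z<.138)&(hsv[...,1]<70),5)
    comps("bolttop",reg&(z>.106)&(z<.114)&(hsv[...,1]<70),5)
    comps("riser",reg&(z>.074)&(z<.084)&(hsv[...,1]>80),30)
    comps("plate",reg&(z>.010)&(z<.020)&(hsv[...,1]<60)&(hsv[...,2]>150),50)
    comps("parttop",reg&(z>.036)&(z<.048)&(P[...,1]<-.1),8)
    comps("tray",reg&(z>.003)&(z<.05)&(P[...,1]<-.1)&(hsv[...,2]>100),100)
    comps("toterim",reg&(z>.064)&(z<.075)&(P[...,1]>.1),30)
E
python3 m.py
python3 - <<'E'
import cv2
a=cv2.imread('pics/scene0.png')
cv2.imwrite('pics/c1.png',cv2.resize(a[175:295,180:420],(800,400),interpolation=cv2.INTER_CUBIC))
E
```

```text
scene bench z -0.0017789673313300886
z105-140 [311. 216.] 73 mean [ 0.5829 -0.0728  0.1221] min [ 0.567 -0.08   0.106] max [ 0.589 -0.064  0.132] rect [579. -73.] [21. 17.] 19.7
z105-140 [344. 218.] 74 mean [0.5972 0.0108 0.1221] min [0.582 0.003 0.106] max [0.604 0.02  0.134] rect [594.  11.] [19. 18.] 29.1
z105-140 [377. 219.] 77 mean [0.6112 0.0935 0.1218] min [0.598 0.086 0.105] max [0.619 0.103 0.134] rect [608.  94.] [18. 17.] 28.0
z105-140 [309. 233.] 45 mean [ 0.6311 -0.082   0.1078] min [ 0.619 -0.092  0.105] max [ 0.641 -0.071  0.111] rect [630. -81.] [20. 22.] 85.2
z105-140 [343. 235.] 50 mean [0.6453 0.0022 0.1077] min [ 0.633 -0.008  0.105] max [0.657 0.013 0.111] rect [644.   1.] [21. 21.] 35.8
z105-140 [377. 236.] 49 mean [0.6599 0.0852 0.1079] min [0.646 0.074 0.106] max [0.671 0.096 0.111] rect [659.  84.] [22. 23.] 36.1
z105-140 [459. 249.] 271 mean [0.7361 0.2658 0.1242] min [0.709 0.248 0.105] max [0.747 0.295 0.14 ] rect [733. 267.] [51. 27.] 57.2
knobtop [311. 213.] 27 mean [ 0.5801 -0.073   0.1305] min [ 0.57  -0.08   0.128] max [ 0.587 -0.064  0.132] rect [579
[... 9095 characters left out ...]
-277.] [40. 31.] 31.8
tray [392. 187.] 1253 mean [ 0.4352 -0.3325  0.0122] min [ 0.35  -0.456  0.003] max [ 0.538 -0.245  0.047] rect [ 440. -352.] [186. 205.] 4.0
tray [353. 217.] 136 mean [ 0.4684 -0.1123  0.0156] min [ 0.431 -0.141  0.003] max [ 0.508 -0.1    0.036] rect [ 469. -121.] [77. 41.] 0.1
toterim [272. 236.] 148 mean [0.5891 0.1441 0.0695] min [0.533 0.1   0.064] max [0.695 0.164 0.075] rect [608. 147.] [165.  60.] 12.1
toterim [206. 252.] 61 mean [0.7017 0.2912 0.0697] min [0.688 0.263 0.064] max [0.731 0.306 0.075] rect [704. 290.] [52. 25.] 47.5
toterim [268. 300.] 734 mean [0.4595 0.3372 0.0688] min [0.35  0.242 0.064] max [0.542 0.416 0.075] rect [446. 329.] [192. 174.] 0.1
```

View pics/c1.png

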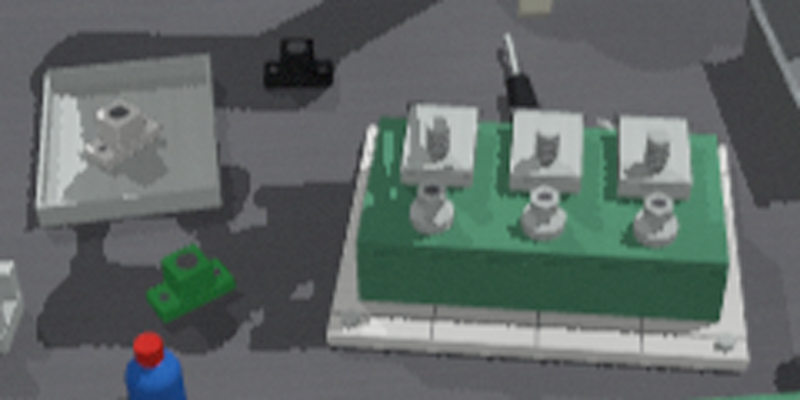

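```bash
python3 - <<'E'
from h import *
for n in("scene","side"):
    g=np.load(n+"0.npz"); P=cloud(g["d"],g["K"],g["R"],g["t"])
    z=P[...,2]; zb=-.0018 if n=="scene" else .0003
    xy=P[...,:2]; near=(np.hypot(xy[...,0]-.43,xy[...,1]+.338)<.045)
    for a,b in((.012,.05),(.013,.021)):
        m=near&(z-zb>a)&(z-zb<b); q=P[m][:,:2]
        r=cv2.minAreaRect((q*1000).astype(np.float32)); c=q-q.mean(0); w,V=np.linalg.eigh(c.T@c)
        print(n,m.sum(),np.round(r[0],1),np.round(r[1],1),round(r[2],1),"PCA long deg",np.degrees(np.arctan2(V[1,1],V[0,1])).round(1),q.mean(0).round(4))
E
python3 -m crank '[[0.5,-40,-10,0,0],[0.5,-80,-20,0,0],[0.5,-120,-35,0,0],[0.5,-160,-45,0,0],[0.5,-200,-55,0,0],[0.5,-240,-70,0,0],[0.5,-280,-80,0,0],[0.5,-315,-140,0,0],[0.5,-338,-140,0,0],[0.5,-338,-140,0,0],[0.5,-338,-140,0,0],[0.5,-338,-140,0,0]]' 40
python3 - <<'E'
from h import *
im,d,K,R,t=grab("wrist"); np.savez("w1.npz",im=im,d=d,K=K,R=R,t=t)
cv2.imwrite("pics/w1.png",im[...,::-1]); print(-R.T@t,R[2],telemetry.observe()["tool_pos"])
E
```

```text
scene 236 [ 431.3 -339.2] [33.3 64.9] 45.6 PCA long deg 123.7 [ 0.4379 -0.3404]
scene 84 [ 430.8 -340.3] [32.6 65.6] 48.8 PCA long deg 126.9 [ 0.4404 -0.3417]
side 155 [ 424.4 -333.6] [35.1 65.3] 42.0 PCA long deg 153.7 [ 0.4235 -0.3289]
side 52 [ 425.5 -333.1] [29.1 65.6] 43.8 PCA long deg 155.0 [ 0.4188 -0.3238]
time: 1.1
tool_pos: [0.385, -0.3379, 0.4044]
tool_rot: [-3.142, -0.001, 1.57]
contact_force: [0.2, 0.3, -0.6]
opening: 0.0689
grip_force: 0.0
[ 0.38575629 -0.26819358  0.38433793] [-2.06600780e-04 -2.55674889e-01 -9.66762798e-01] [ 0.38549056 -0.33727718  0.40451792]
```

View pics/w1.png

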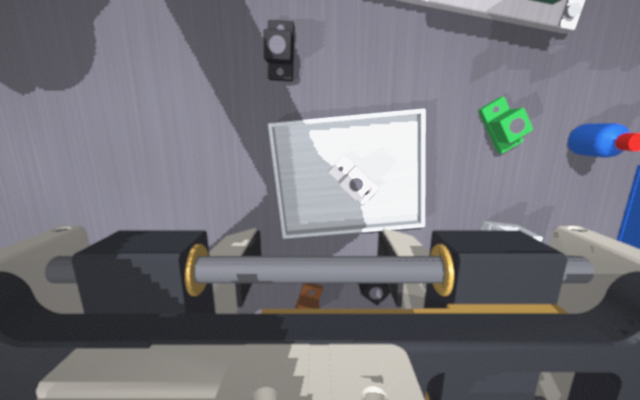

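The wrist view shows the part at (355,182), its foot running from (338,163) to (375,200), so its long axis is at about 135° in the world, agreeing with the other two cameras.

```bash
python3 - <<'E'
from h import *
g=np.load("w1.npz"); P=cloud(g["d"],g["K"],g["R"],g["t"]); z=P[...,2]
near=(np.hypot(P[...,0]-.43,P[...,1]+.338)<.045)
print(np.median(z[100:120,200:240]))
for a,b in((.012,.05),(.036,.05),(.013,.021)):
    q=P[near&(z>a)&(z<b)]; r=cv2.minAreaRect((q[:,:2]*1000).astype(np.float32)); print(len(q),np.round(r[0],1),np.round(r[1],1),round(r[2],1),np.median(q[:,2]))
E
```

```text
-0.00010664356589117743
1165 [ 430.  -337.4] [30.1 63.9] 46.7 0.04042077859552829
620 [ 429.9 -337.3] [30.1 30.2] 46.6 0.0418680987830678
490 [ 430.1 -337.4] [29.9 63.8] 46.8 0.015905100074593947
```

```bash
python3 -m crank '[[0.4,0,10,20,-0.12],[0.4,1,25,40,-0.24],[0.4,1,40,60,-0.36],[0.4,1,45,80,-0.48],[0.4,1,45,100,-0.6],[0.4,1,45,120,-0.72],[0.4,1,45,140,-0.815],[0.4,1,45,160,-0.815],[0.4,1,45,180,-0.815],[0.4,1,45,200,-0.815],[0.4,1,45,214,-0.815],[0.4,1,45,214,-0.815]]' 40 && python3 -m crank '[[-1,0,0,0,0],[-1,0,0,0,0],[-1,0,0,0,0],[-1,0,0,0,0],[-1,0,0,0,0],[-1,0,0,0,0],[-1,0,0,0,0]]' 40
```

```text
time: 2.15
tool_pos: [0.4305, -0.3347, 0.188]
tool_rot: [3.141, -0.005, 2.389]
contact_force: [0.4, 0.1, 0.5]
opening: 0.0641
grip_force: 0.0
time: 2.73
tool_pos: [0.4301, -0.3371, 0.1914]
tool_rot: [3.142, 0.001, 2.386]
contact_force: [-0.5, 0.6, 4.0]
opening: 0.0295
grip_force: 40.0
```

```bash
python3 -m crank '[[-1,0,0,-25,0],[-1,0,0,-60,0],[-1,0,0,-95,0],[-1,0,0,-130,0],[-1,0,0,-165,0],[-1,15,17,-175,0],[-1,40,45,-175,0],[-1,65,73,-175,0],[-1,91,101,-175,0],[-1,116,130,-175,0],[-1,142,158,-175,0],[-1,167,186,-175,0]]' 40 && python3 -m crank '[[-1,25,28,0,0.1],[-1,51,57,0,0.2],[-1,76,85,0,0.3],[-1,102,113,0,0.4],[-1,127,142,0,0.5],[-1,153,170,0,0.6],[-1,178,198,0,0.7],[-1,203,227,0,0.8],[-1,229,255,0,0.815],[-1,254,283,0,0.815],[-1,277,308,0,0.815],[-1,277,308,0,0.815]]' 40
```

```text
time: 3.73
tool_pos: [0.4354, -0.0853, 0.3656]
tool_rot: [3.142, -0.0, 2.385]
contact_force: [0.6, -0.3, -1.7]
opening: 0.03
grip_force: 40.0
time: 4.73
tool_pos: [0.4449, 0.3319, 0.3653]
tool_rot: [3.141, -0.002, 1.575]
contact_force: [-0.6, -1.0, -2.0]
opening: 0.0299
grip_force: 40.0
```

```bash
python3 -m crank '[[-1,0,0,0,0],[-1,0,0,0,0]]' 40
```

```text
time: 4.9
tool_pos: [0.4455, 0.3268, 0.3652]
tool_rot: [-3.141, 0.001, 1.571]
contact_force: [-0.0, -1.0, -1.3]
opening: 0.0299
grip_force: 40.0
```

```bash
python3 -m crank '[[-1,0,0,30,0],[-1,0,0,60,0],[-1,0,0,90,0],[-1,0,0,120,0],[-1,0,0,145,0],[-1,0,0,160,0],[-1,0,0,168,0],[-1,0,0,172,0],[-1,0,0,172,0],[-1,0,0,172,0]]' 40 && python3 -m crank '[[0.2,0,0,0,0],[0.2,0,0,0,0],[0.2,0,0,0,0],[0.2,0,0,0,0],[0.2,0,0,0,0],[0.2,0,0,-15,0],[0.2,0,0,-40,0],[0.2,0,0,-75,0],[0.2,0,0,-110,0],[0.2,0,0,-145,0],[0.2,0,0,-180,0],[0.2,0,0,-180,0]]' 40
python3 - <<'E'
from h import *
im,d,K,R,t=grab("side"); np.savez("s1.npz",im=im,d=d,K=K,R=R,t=t)
P=cloud(d,K,R,t);z=P[...,2]
m=(abs(P[...,0]-.446)<.08)&(abs(P[...,1]-.328)<.06)&(z>.01)&(z<.06)&(d>0)
q=P[m]; print(m.sum(), q.min(0),q.max(0),q.mean(0)); cv2.imwrite("pics/s1.png",im[...,::-1])
E
```

```text
time: 5.73
tool_pos: [0.4463, 0.3268, 0.1947]
tool_rot: [3.14, -0.001, 1.57]
contact_force: [0.9, -0.9, -1.5]
opening: 0.0298
grip_force: 40.0
time: 6.73
tool_pos: [0.4466, 0.3277, 0.3813]
tool_rot: [3.13, -0.006, 1.571]
contact_force: [1.2, -0.7, 0.4]
opening: 0.0551
grip_force: 0.0
344 [0.42830454 0.29490427 0.0101947 ] [0.4604443  0.36180711 0.04579559] [0.44098602 0.33491865 0.02811065]
```

View pics/s1.png

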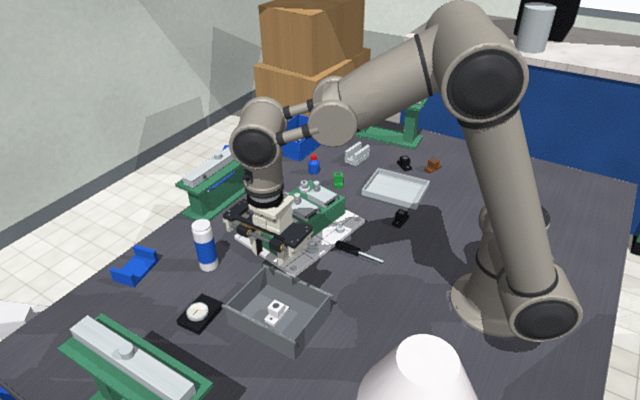

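The part stands upright in the tote at (275,312). I now close the fingers, turn the closing line along the fixture's y axis, and move above bolt 1.

```bash
python3 -m crank '[[-1,-24,21,0,-0.12],[-1,-48,42,0,-0.24],[-1,-72,63,0,-0.36],[-1,-96,84,0,-0.48],[-1,-120,105,5,-0.6],[-1,-144,126,15,-0.72],[-1,-168,147,25,-0.84],[-1,-192,168,35,-0.96],[-1,-216,189,45,-1.08],[-1,-240,210,51,-1.2],[-1,-240,210,51,-1.32],[-1,-240,210,51,-1.4]]' 20 && python3 -m crank '[[-1,0,0,0,0],[-1,0,0,0,0],[-1,0,0,0,0]]' 20
```

```text
time: 7.78
tool_pos: [0.6564, 0.0849, 0.3198]
tool_rot: [-3.141, -0.004, 2.974]
contact_force: [-0.4, 0.9, 0.7]
opening: 0.0004
grip_force: 0.0
time: 8.03
tool_pos: [0.6555, 0.0874, 0.3222]
tool_rot: [-3.141, -0.001, 2.969]
contact_force: [0.3, -0.9, -0.0]
opening: 0.0007
grip_force: 0.0
```

```bash
python3 -m crank '[[-1,0,0,12,0],[-1,0,0,24,0],[-1,0,0,30,0],[-1,0,0,32,0],[-1,0,0,33,0],[-1,0,0,34,0],[-1,0,0,34,0]]' 20 && python3 -m crank '[[-1,0,0,0.5,0],[-1,0,0,1,0],[-1,0,0,1,0]]' 20 ; python3 -m crank '[[-1,0,0,0.5,0],[-1,0,0,1,0],[-1,0,0,1,0]]' 20
```

```text
time: 8.62
tool_pos: [0.6558, 0.0871, 0.2892]
tool_rot: [3.141, 0.001, 2.971]
contact_force: [0.3, 0.0, -0.3]
opening: 0.0006
grip_force: 0.0
time: 8.87
tool_pos: [0.6558, 0.087, 0.2882]
tool_rot: [3.141, 0.001, 2.971]
contact_force: [-0.5, -1.3, 1.1]
opening: 0.0001
grip_force: 0.6
time: 9.12
tool_pos: [0.6558, 0.087, 0.288]
tool_rot: [3.141, 0.002, 2.971]
contact_force: [-1.5, -0.0, 6.2]
opening: 0.0003
grip_force: 3.0
```

```bash
python3 -m crank '[[-1,0,0,1,0],[-1,0,0,2,0],[-1,0,0,2,0],[-1,0,0,2,0]]' 20
```

```text
time: 9.45
tool_pos: [0.6557, 0.0871, 0.2878]
tool_rot: [3.141, 0.003, 2.971]
contact_force: [-5.0, -0.2, 15.9]
opening: 0.0005
grip_force: 7.7
```

```bash
python3 -m crank '[[-1,0,0,-12,0],[-1,0,0,-25,0],[-1,0,-28,-25,0],[-1,0,-56,-25,0],[-1,0,-85,-25,0],[-1,0,-85,-15,0],[-1,0,-85,-8,0],[-1,0,-85,-5,0],[-1,0,-85,-4,0],[-1,0,-85,-3,0],[-1,0,-85,-2,0],[-1,0,-85,-2,0]]' 20 && python3 -m crank '[[-1,0,0,1,0],[-1,0,0,2,0],[-1,0,0,2,0],[-1,0,0,2,0]]' 20
```

```text
time: 10.45
tool_pos: [0.6413, 0.0041, 0.2869]
tool_rot: [3.141, 0.0, 2.972]
contact_force: [-0.7, 0.1, -0.5]
opening: 0.0005
grip_force: 0.0
time: 10.78
tool_pos: [0.6414, 0.0034, 0.2848]
tool_rot: [3.141, 0.001, 2.971]
contact_force: [0.1, 1.5, 1.6]
opening: 0.0006
grip_force: 0.8
```

```bash
python3 -m crank '[[-1,0,0,1,0],[-1,0,0,2,0],[-1,0,0,3,0],[-1,0,0,3,0]]' 20; python3 -m crank '[[-1,0,0,1,0],[-1,0,0,2,0],[-1,0,0,2,0],[-1,0,0,2,0]]' 20;
```

```text
time: 11.12
tool_pos: [0.6414, 0.0034, 0.2821]
tool_rot: [3.141, 0.001, 2.971]
contact_force: [0.4, 2.1, 4.6]
opening: 0.0006
grip_force: 1.9
time: 11.45
tool_pos: [0.6413, 0.0034, 0.2816]
tool_rot: [3.141, 0.002, 2.971]
contact_force: [-4.1, 1.5, 12.4]
opening: 0.0005
grip_force: 6.3
```

```bash
python3 -m crank '[[-1,0,0,-15,0],[-1,0,0,-35,0],[0,0,0,-56,0],[0,10,0,-56,0],[0,25,1,-56,0],[0,40,2,-56,0],[0,51,2,-56,0],[0,51,2,-56,0],[0,51,2,-56,0]]' 25
python3 - <<'E'
from h import *
im,d,K,R,t=grab("wrist"); cv2.imwrite("pics/w2.png",im[...,::-1]); print(telemetry.observe()["tool_pos"])
P=cloud(d,K,R,t); z=P[...,2]; hsv=cv2.cvtColor(im,cv2.COLOR_RGB2HSV)
ef=np.array([.9854,-.1702]);
m=(d>0)&(z>.124)&(z<.137)&(np.hypot(P[...,0]-.5914,P[...,1]-.0143)<.02)
q=P[m]; print(m.sum(), q.mean(0) if m.any() else '', q.min(0) if m.any() else '', q.max(0) if m.any() else '')
E
```

```text
time: 12.2
tool_pos: [0.5914, 0.0137, 0.3357]
tool_rot: [-3.141, 0.0, 2.971]
contact_force: [0.2, 0.0, 0.2]
opening: 0.0424
grip_force: 0.0
[0.59177131 0.01358002 0.33570435]
591 [0.59154574 0.01408579 0.13188639] [0.58377942 0.00523596 0.12411148] [0.60136901 0.02292455 0.13460709]
```

View pics/w2.png

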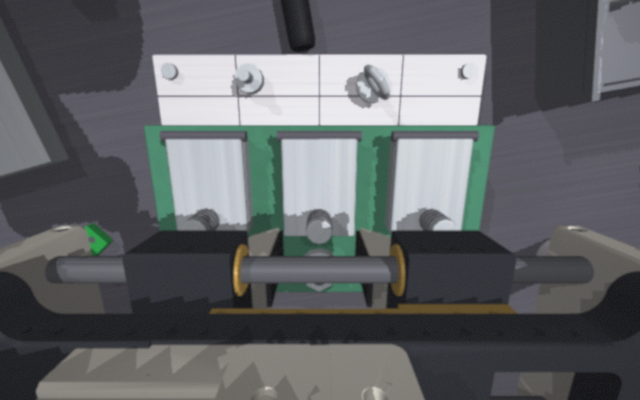

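The wrist view shows cover 2's knob at (318,228) centred between the fingers, with bolt 2 behind it at (318,270). The knob position agrees with the TCP to within 1 mm.

```bash
python3 -m crank '[[0,0,0,15,0],[0,0,0,30,0],[0,0,0,40,0],[0,0,0,46,0],[0,0,0,49,0],[0,0,0,49,0],[-1,0,0,49,0],[-1,0,0,49,0],[-1,0,0,49,0],[-1,0,0,49,0],[-1,0,0,49,0],[-1,0,0,49,0]]' 25
python3 - <<'E'
import numpy as np
r=65.57;a=np.arctan2(21.5,62)
for t in range(0,57,4):
    b=a+np.radians(t); print(t, round(62-r*np.cos(b),1), round(-(r*np.sin(b)-21.5),1))
E
```

```text
time: 13.25
tool_pos: [0.5914, 0.0137, 0.2872]
tool_rot: [-3.141, 0.001, 2.971]
contact_force: [-0.6, -1.7, 1.5]
opening: 0.0174
grip_force: 25.0
0 0.0 0.0
4 1.7 -4.3
8 3.6 -8.4
12 5.9 -12.4
16 8.4 -16.2
20 11.1 -19.9
24 14.1 -23.3
28 17.4 -26.6
32 20.8 -29.5
36 24.5 -32.3
40 28.4 -34.8
44 32.4 -37.0
48 36.5 -38.9
52 40.8 -40.5
56 45.2 -41.9
```

```bash
python3 -m crank '[[-1,0.8,0,-2.2,0],[-1,1.7,0,-4.3,0],[-1,2.6,0,-6.4,0],[-1,3.6,0,-8.4,0],[-1,4.7,0,-10.4,0],[-1,5.9,0,-12.4,0],[-1,7.1,0,-14.3,0],[-1,8.4,0,-16.2,0],[-1,9.7,0,-18,0],[-1,11.1,0,-19.9,0],[-1,11.1,0,-19.9,0]]' 25
python3 -m crank '[[-1,1.5,0,-1.7,0],[-1,3,0,-3.4,0],[-1,4.6,0,-5.1,0],[-1,6.3,0,-6.7,0],[-1,8,0,-8.2,0],[-1,9.7,0,-9.6,0],[-1,11.5,0,-11,0],[-1,13.4,0,-12.4,0],[-1,15.3,0,-13.7,0],[-1,17.3,0,-14.9,0],[-1,17.3,0,-14.9,0]]' 25
python3 -m crank '[[-1,2,0,-1.1,0],[-1,4,0,-2.2,0],[-1,6,0,-3.2,0],[-1,8.1,0,-4.1,0],[-1,10.3,0,-4.9,0],[-1,12.4,0,-5.7,0],[-1,12.4,0,-5.7,0],[-1,12.4,0,-5.7,0]]' 25
python3 - <<'E'
from h import *
a=[]
for n in("scene","side"):
    im,d,K,R,t=grab(n); P=cloud(d,K,R,t)
    c=im[140:300,250:410] if n=="scene" else im[130:290,220:380]
    a.append(cv2.resize(c[...,::-1],(400,400),interpolation=cv2.INTER_CUBIC))
    O=np.array([.5815,.016]); ex=np.array([.9854,-.1702]); ey=np.array([.1702,.9854])
    q=P[(d>0)]; L=np.c_[(q[:,:2]-O)@ex,(q[:,:2]-O)@ey,q[:,2]]
    for y0,k in((85,1),(0,2),(-85,3)):
        b=L[(abs(L[:,0]-.062)<.008)&(abs(L[:,1]-y0/1000)<.008)&(L[:,2]>.09)&(L[:,2]<.12)]
        print(n,"bolt",k,len(b),np.median(b[:,2]) if len(b) else '')
    f=L[(abs(L[:,1])<.03)&(L[:,0]>-.07)&(L[:,0]<.035)&(L[:,2]>.09)&(L[:,2]<.175)]; print(len(f),f.min(0),f.max(0))
    e=f[(abs(f[:,1])>.0235)&(f[:,2]<.165)&(abs(f[:,1])<.027)]
    if len(e)>5: print("fit deg",np.degrees(np.arctan(np.polyfit(e[:,0],e[:,2],1)[0])),len(e))
cv2.imwrite("pics/e.png",np.hstack(a)); print(telemetry.observe()["tool_pos"])
E
```

```text
time: 14.17
tool_pos: [0.5799, 0.0157, 0.3067]
tool_rot: [-3.141, -0.001, 2.971]
contact_force: [-1.0, -4.6, -5.9]
opening: 0.0176
grip_force: 25.0
time: 15.08
tool_pos: [0.5629, 0.0186, 0.3216]
tool_rot: [-3.141, -0.001, 2.971]
contact_force: [-0.4, -4.8, -5.4]
opening: 0.0171
grip_force: 25.0
time: 15.75
tool_pos: [0.551, 0.0207, 0.3274]
tool_rot: [-3.141, 0.0, 2.971]
contact_force: [0.4, -5.4, -5.3]
opening: 0.0173
grip_force: 25.0
scene bolt 1 26 0.10698447498942984
scene bolt 2 24 0.10173579838502086
scene bolt 3 35 0.10727839316300165
481 [-0.04917055 -0.02999755  0.0900023 ] [0.02900954 0.02713896 0.17491708]
fit deg 15.940728850254045 54
side bolt 1 29 0.10713963196102061
side bolt 2 20 0.1034435503425758
side bolt 3 0 
534 [-0.05856917 -0.0295249   0.09001591] [0.02463857 0.02998084 0.17480642]
fit deg 1.195005891434245 84
[0.55104331 0.02067008 0.32733391]
```

View pics/e.png

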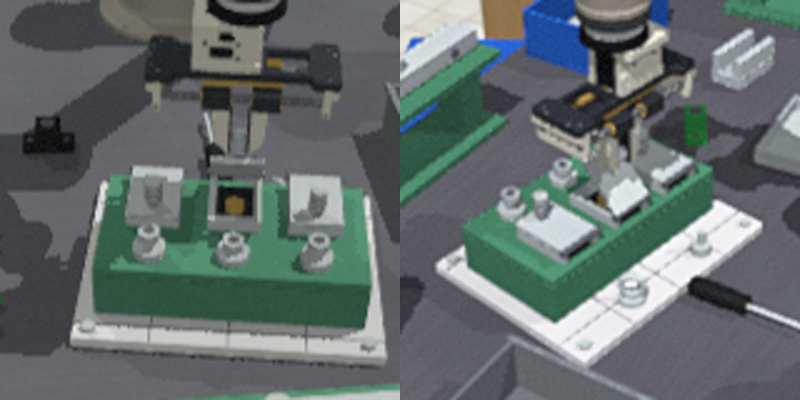

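Cover 2 stands open with its free edge at about pixel (345,206) of the scene view, covers 1 and 3 are shut, and bolt 2 sits about 5 mm below the others. I check the opening angle from the free edge.

```bash
python3 - <<'E'
from h import *
im,d,K,R,t=grab("scene"); P=cloud(d,K,R,t)
O=np.array([.5815,.016]); ex=np.array([.9854,-.1702]); ey=np.array([.1702,.9854])
L=np.dstack([(P[...,:2]-O)@ex,(P[...,:2]-O)@ey,P[...,2:]])
for u in (338,342,352,356):
    for v in range(200,216,2):
        x,y,z=L[v,u]*1000; print(u,v,im[v,u],np.round([x,y,z]), "ang %.0f"%np.degrees(np.arctan2(z+2-97.5,x+52)),"r %.0f"%np.hypot(z+2-97.5,x+52))
E
```

```text
338 200 [37 38 39] [-187.  -22.   20.] ang -151 r 155
338 202 [87 89 89] [-174.  -22.   23.] ang -149 r 142
338 204 [126 130 129] [  1. -19. 153.] ang 47 r 78
338 206 [88 92 91] [ -1. -19. 145.] ang 44 r 71
338 208 [90 94 92] [-24. -19. 120.] ang 41 r 38
338 210 [64 67 68] [-46. -19.  95.] ang -1 r 6
338 212 [ 62 107  84] [-129.  -20.   20.] ang -136 r 108
338 214 [39 62 49] [-50. -19.  78.] ang -84 r 18
342 200 [93 97 96] [-13. -10. 156.] ang 57 r 72
342 202 [106 110 109] [-13.  -9. 149.] ang 54 r 67
342 204 [135 140 139] [  2.  -9. 155.] ang 47 r 80
342 206 [88 93 91] [ -3.  -9. 144.] ang 45 r 69
342 208 [87 91 91] [-21.  -9. 123.] ang 42 r 42
342 210 [67 69 68] [-45.  -8.  97.] ang 11 r 7
342 212 [67 96 82] [-136.   -8.   15.] ang -136 r 116
342 214 [ 66 111  87] [-51.  -8.  78.] ang -87 r 18
352 200 [109 109 110] [-224.   22.   -5.] ang -150 r 199
352 202 [103 103 108] [-212.   22.   -3.] ang -148 r 188
352 204 [128 133 131] [  2.  16. 156.] ang 48 r 82
352 206 [ 97 100  99] [  4.  16. 151.] ang 45 r 79
352 208 [88 92 92] [-12.  17. 132.] ang 42 r 54
352 210 [82 85 85] [-37.  18. 105.] ang 33 r 17
352 212 [107 112 110] [-45.  19.  92.] ang -25 r 8
352 214 [106 112 109] [-36.  19.  92.] ang -11 r 16
356 200 [102 102 106] [-224.   35.   -4.] ang -150 r 198
356 202 [105 105 109] [-211.   35.   -2.] ang -149 r 186
356 204 [106 107 111] [-204.   35.   -5.] ang -147 r 182
356 206 [105 106 109] [-192.   35.   -3.] ang -145 r 172
356 208 [106 105 110] [-182.   35.   -3.] ang -143 r 163
356 210 [103 104 107] [-173.   35.   -3.] ang -141 r 156
356 212 [103 104 107] [-163.   35.   -4.] ang -138 r 149
356 214 [ 82 141 111] [-54.  31.  78.] ang -96 r 17
```

```bash
python3 -m crank '[[-1,1,0,-0.5,0],[-1,2,0,-0.8,0],[-1,2.5,0,-1,0],[-1,2.5,0,-1,0],[-1,2.5,0,-1,0],[-1,2.5,0,-1,0]]' 25
python3 - <<'E'
from cell import ticket
print(ticket.hand_in())
E
```

```text
time: 16.4
tool_pos: [0.5486, 0.0211, 0.3282]
tool_rot: [-3.141, 0.0, 2.971]
contact_force: [-0.2, -5.5, -6.4]
opening: 0.017
grip_force: 25.0
the job is handed in; nothing more can be done
None
```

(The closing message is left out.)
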